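Lock the filler cap on the boat fuel tank and hold it down for the pin

TASK

Put the bayonet filler cap on the boat's fuel tank: line its grip bar up with the two notches of the filler neck with its tab a quarter turn anticlockwise of the upright ear beside the neck, push it straight down through the notches against its spring, and keeping it pushed down turn it about a quarter turn clockwise, until its tab comes against the ear. Then do not let go: finish still gripping the cap, turned home and pressed right down flush on the neck, so that I can slip the pin through the ear over the tab; leave the other things on the bench where they are.

Things in the scene. Friction and masses are not known exactly. Their poses are not given: they have to be found in the camera images.
- cap: Steel bayonet filler cap, 0.17-0.34 kg, standing loose on its stem. Origin: centre of the stem's underside; z up the axis; x along the grip bar, towards the tab. Stem 38 mm diameter, z 0 to 18 mm; two round lugs (6 mm diameter, centred at z 8) stick out along +x and -x to 26 mm from the axis; flange 72 mm diameter, z 18 to 28, its underside comes flush on the neck's lip.
- grip (a point): Middle of the cap's grip bar, 48 mm above the cap's origin, axes as the cap's. The bar stands on the flange: 58 mm long (x), 14 mm thick (y), from 28 to 58 mm above the cap's origin. Grip it from above across its 14 mm.
- tab (a point): Point on the cap's tab, 44 mm from the cap's axis along its +x, at mid-thickness, 20.5 mm above the cap's origin. The tab is a flat tongue, 14 mm wide and 5 mm thick, that sticks out of the flange on this side only, to 52 mm from the axis.
- cap_seal (a joint): How far the cap's sprung ring (black, 66 mm diameter, under the flange) is pressed in, m: 0 free (ring 7 mm below the flange's underside), 0.007 with the flange flush on the lip. The spring pushes 4 N at 0, 9 N at 0.004, 12.6 N at 0.007. Above 0.004 the lugs are clear below the lip and the cap can turn; above 0.0055 the pin fits over the tab.
- tank: Grey steel portable fuel tank, full and heavy (fixed), 252 x 362 mm (x, y) over its seam, top face 140 mm above the bench. Origin: centre of its underside, z up. The filler neck stands on top in the -y half, a carrying hoop 54 mm high in the +y half.
- neck (a point): Centre of the filler neck's mouth, level with the lip's upper face, 168 mm above the bench; axes as the tank's. Lip: flat ring, 42 mm inner, 70 mm outer diameter, 4 mm thick, open below. The cap goes in with its +x 40 deg (0.698 rad) anticlockwise of the tank's +x, then turns 80 deg (1.396 rad) clockwise seen from above. Flush, the cap's origin is 18 mm below this point.
- notch (a point): One of the two opposite notches in the lip: 25 mm from the neck's axis, 40 deg anticlockwise of the tank's +x, on the lip's upper face. The cap's lug on the tab side goes in here, the other in the notch opposite. Each is 11 to 13 mm wide and reaches 28.5 mm from the axis.
- tab_home (a point): Where tab lies when the cap is fully turned and flush: 44 mm from the neck's axis, 40 deg clockwise of the tank's +x, 2.5 mm above the lip's upper face. The ear, a fixed upright steel plate 4 mm thick with a pin hole, stands just clockwise of the tab there, 41 to 59 mm from the axis, top 18 mm above the lip, and stops the tab.
- screw_cap: Bystander: black ribbed plastic screw cap, 58 mm diameter, 29 mm high, loose on the bench; origin at the centre of its underside.
- grease_tin: Bystander: flat round tin, 79 mm diameter, 46 mm high, loose on the bench; origin at the centre of its underside.
- linch_pin: Bystander: steel pin 70 mm long with a wire ring, lying on the bench, 12 mm high; origin in the middle of the ring, at bench level, pin along +x.
- oil_bottle: Bystander: grey bottle, 80 mm diameter, 210 mm high, standing beyond the tank at the left; origin at the centre of its underside.
Things that resemble listed ones, but are neither listed nor needed, are in the scene too. Leave any brown or purple look-alike of the cap alone.

How it is judged:
On the way, in this order (a step that is already met when the one before it is completed fails the run):
1. the cap is lifted off the bench (height (world z) of cap above 0.05 m), for 0.1 s.
2. the cap is pushed down through the notches, against its spring, before it is turned (horizontal distance between cap and neck below 0.004 m and z of cap in the frame of neck below -0.0145 m and value of joint cap_seal above 0.0035 m and horizontal distance between tab and tab_home above 0.03 m), for 0.1 s.
At the end, for the whole second after the job is handed in: The cap sits in the neck, centred within 4 mm and upright within 4 deg, its tab within 8 mm of its place against the ear, and is still gripped (over 3 N) and held pressed down: its flange within about 1.5 mm of flush on the lip, with the sealing ring pressed in by more than 5.5 of 7 mm (horizontal distance between cap and neck below 0.004 m and z of cap in the frame of neck below -0.016 m and value of joint cap_seal above 0.0055 m and horizontal distance between tab and tab_home below 0.008 m and angle between cap's own z axis and vertical below 0.07 rad and linear speed of cap below 0.02 m/s and contact force between the fingers and cap above 3 N); the arm keeps its last pose, push and grip.
It fails at once if a bystander is moved by more than 30 mm (distance of any of screw_cap, grease_tin, linch_pin, oil_bottle from where it was at the start of the episode above 0.03 m).
It also fails if it takes over 43 s, if anything falls off the work surface, if the arm or the gripper's body presses on something with over 40 N, if the wrist force passes 120 N, or if a joint passes its speed limit or range.

ROBOT

A 7-joint arm with a two-finger parallel gripper is mounted at the origin on the work surface. World frame = base frame: x ahead of the robot, y to its left, z up, the work surface at z = 0. Lengths are in m, angles in rad, forces in N, time in s.
With the tool pointing down it reaches from about 0.4 to 0.85 m from the base axis. Payload 6.9 kg.
Tool frame: the origin (TCP) lies midway between the tips of the shut fingers; the grasp point (between the pads) lies behind it (ctrl.pinch_z is the z of the grasp point in the tool frame, in m); z points along the fingers, y is the line along which they close (so a half turn about z gives the same grasp; the last joint's range is limited). The gripper opens to 85 mm and grips with 20 to 120 N. Pads are 22 mm wide; open, the fingers measure 114 mm over their backs; the gripper's body (76 mm by 85 mm) begins 54 mm behind the grasp point. The pads swing forward as they close: fully open they stand 13 mm farther back than shut.
Start: joints at [0.105, 0.507, -0.238, 1.5, 0.126, 1.149, -0.155], TCP at [0.625, -0, 0.231] pointing down, gripper open.
Joint ranges: [-3.08, 3.08], [-0.24, 2.05], [-1.43, 1.35], [0, 2.5], [-1.52, 4.66], [0.17, 1.96], [-2.89, 2.89]. Speed limits (rad/s): [2.39, 2.39, 3.14, 3.14, 3.14, 3.14, 3.14].

INTERFACE

Orientations are given as a unit quaternion [w, x, y, z].
In Python, from station import ctrl, get_state, vision, ticket, models gives the robot as it stands. Calls block until the motion is done:
- ctrl.movep(position, orientation): joint-space move of the TCP to a pose.
- ctrl.movel(position, frame=None, max_speed=0.15): straight line of the TCP; frame=None keeps the orientation; max_speed is the mean speed in m/s.
- ctrl.set_joints(angles): joint-space move.
- ctrl.ungrasp() and ctrl.close_gripper(force=None): open the fingers fully, or close them until they stop; force is the grip in N (None keeps the last).
- ctrl.pause(seconds).
- ctrl.ik(position, orientation): joint angles nearest the present ones, or None.
- get_state(): the state.
- vision.grab_frame(name): name is "scene" or "side" or "wrist"; returns (picture, depth): 420x560x3 uint8, blue, green, red; 420x560 float32, m along the optical axis (not along the pixel's ray), 0 where there is no reading.
- vision.camera_info(name): a dict with "mtx" (3x3 intrinsics, pixels), "R" (3x3) and "t" (3): a world point X has camera coordinates R X + t; the wrist camera has in their place "hand_eye" (4x4, takes a point from camera to tool coordinates, whose origin is the TCP and whose axes are the flange's). Camera axes: x right, y down, z forward; pixel columns grow to the right and rows downward; lengths in m; the calibration is good to about 2 mm. A picture is of the moment at which its call begins: read the wrist's pose just before it. camera_info takes no time and is no camera call.
A pose or a line that the arm cannot do raises ctrl.Unreachable and nothing moves.
- ticket.close_job(): hands the job in; it is judged then, once.
Trained networks look in the newest picture that a camera, given by its name, has taken for a name from the list of things; names that differ only in an ending like _2 or _b are one class to them, and where a whole thing is asked for, a point or a joint stands for the part that bears it (a point fixed in the world has none). Each returns a list of dicts, best first, with "p" (0 to 1); they miss things now and then, are a little off and sometimes report something else, mostly with a low value. They report only what shows in the picture. A call takes as long as a camera call. They do not tell look-alikes from the thing itself.
- models.recognise(camera, target): "point" ([column, row] in pixels, amid what is visible of it).
- models.masks_of(camera, target): "mask" (420x560 bool, what is visible of it) and "point" ([column, row] in pixels, amid what is visible of it).
The state is a dict: "time": time; "qpos": joint angles; "qd": joint speeds; "tau": joint torques, N m; "tcp_pos": TCP position; "eef_rot": TCP orientation; "contact_force": force on the tool from outside, world axes, zero at the start; "wrist_torque": the same for the moment, N m; "width": finger opening in m; "gripper_force": force on a finger pad.
Only numpy, scipy, OpenCV 4.12 (cv2) and the standard library are available. Lean on these libraries where they do the work, as an engineer would, in place of code of your own. Each camera call takes 0.05 s, during which the arm holds its last target. There are 200 camera calls.

## Working session

There is one attempt and no reset: what is moved stays moved. The work goes in short steps, each a Python script; the robot and the scene stay as the last script left them, time stands still between calls to the robot, and variables do not carry over. Pictures are saved under pics/ and viewed, at most 10 in all, crops included, and the job is handed in when it is done.

```bash
ls; mkdir -p pics; cat > h.py <<'E'
import numpy as np, cv2
from station import ctrl, get_state, vision, ticket, models
from scipy.spatial.transform import Rotation as Ro
def cam(name):
    st=get_state(); p,d=vision.grab_frame(name); i=vision.camera_info(name); K=np.array(i["mtx"])
    if "R" in i:
        R=np.array(i["R"]); t=np.array(i["t"]); Rw=R.T; tw=-R.T@t
    else:
        H=np.array(i["hand_eye"]); q=np.array(st["eef_rot"]); T=Ro.from_quat(q[[1,2,3,0]]).as_matrix() if q.size==4 else q
        Rw=T@H[:3,:3]; tw=T@H[:3,3]+np.array(st["tcp_pos"])
    return p,d,K,Rw,tw
def cloud(d,K,Rw,tw):
    v,u=np.mgrid[:d.shape[0],:d.shape[1]]
    P=np.stack([(u-K[0,2])/K[0,0]*d,(v-K[1,2])/K[1,1]*d,d],-1)
    W=P@Rw.T+tw; W[d<=0]=np.nan; return W
def quat(yaw): # tool down; tool y axis direction at world angle yaw
    y=np.array([np.cos(yaw),np.sin(yaw),0]); z=np.array([0,0,-1.]); x=np.cross(y,z)
    q=Ro.from_matrix(np.stack([x,y,z],1)).as_quat(); return q[[3,0,1,2]]
E
python3 - <<'E'
from h import *
print(get_state(), ctrl.pinch_z)
ims=[]
for n in ["scene","side"]:
    p,d,K,Rw,tw=cam(n); np.savez(f"{n}.npz",p=p,d=d,K=K,Rw=Rw,tw=tw); W=cloud(d,K,Rw,tw)
    cv2.imwrite(f"pics/{n}0.png",p)
    for t in ["cap","tank","grip","screw_cap","grease_tin","linch_pin","oil_bottle","neck","tab","notch","tab_home"]:
        for r in models.recognise(n,t)[:4]:
            c,w=map(int,np.round(r["point"])); print(n,t,round(r["p"],2),c,w,W[min(w,419),min(c,559)].round(3))
E
```

```text
pics
{'time': 0.0, 'qpos': array([ 0.10552717,  0.5083769 , -0.23754248,  1.50114027,  0.12575978,
        1.14887161, -0.15475402]), 'qd': array([ 9.91617896e-04,  2.16185032e-03, -5.71352158e-05,  1.29841827e-03,
        1.75090661e-03, -2.98638486e-03,  8.96523303e-04]), 'tau': array([ 1.19726570e-03, -6.20588279e+01, -2.18696728e+00, -2.49655455e+01,
        1.23123583e-02,  1.21321963e-02,  2.04169703e-05]), 'tcp_pos': array([ 6.24505388e-01, -1.03193601e-04,  2.30403459e-01]), 'eef_rot': array([-6.10161312e-04,  7.07079282e-01,  7.07133707e-01, -6.60537704e-04]), 'contact_force': array([-0.24269898, -0.40530551,  0.44490243]), 'wrist_torque': array([-0.02898168, -0.01798217,  0.05707922]), 'gripper_force': 0.0, 'width': 0.08523866917604338} -0.0187
scene cap 0.97 123 245 [nan nan nan]
scene cap 0.69 307 177 [0.571 0.221 0.149]
scene cap 0.68 206 212 [ 0.444 -0.064  0.052]
scene cap 0.64 174 244 [ 0.486 -0.198  0.052]
scene tank 0.9 305 178 [0.567 0.217 0.143]
scene tank 0.39 129 284 [ 0.515 -0.362  0.033]
scene grip 0.95 123 244 [ 0.406 -0.32   0.063]
scene grip 0.93 206 212 [ 
[... 1092 characters left out ...]
 ]
side grip 0.55 344 166 [ 0.395 -0.307  0.028]
side screw_cap 0.51 316 159 [ 0.513 -0.338  0.021]
side screw_cap 0.51 321 186 [ 0.479 -0.184  0.026]
side grease_tin 0.72 288 177 [ 0.615 -0.218  0.023]
side oil_bottle 0.77 314 365 [0.438 0.608 0.151]
side neck 0.79 297 270 [0.521 0.298 0.14 ]
side neck 0.47 318 367 [0.427 0.61  0.144]
side neck 0.32 320 188 [ 0.482 -0.177  0.022]
side tab 0.77 296 206 [ 0.564 -0.057  0.037]
side tab 0.71 328 212 [ 0.441 -0.024  0.061]
side tab 0.7 319 187 [ 0.486 -0.175  0.028]
side tab 0.51 344 168 [ 0.394 -0.292  0.031]
side notch 0.62 298 268 [0.519 0.288 0.138]
side notch 0.29 319 187 [ 0.486 -0.175  0.028]
side tab_home 0.77 295 270 [0.528 0.293 0.132]
```

```bash
python3 - <<'E'
import cv2
a=cv2.imread("pics/scene0.png"); b=cv2.imread("pics/side0.png")
c=cv2.resize(a[150:340,80:430],None,fx=2.2,fy=2.2,interpolation=3)
cv2.imwrite("pics/scene_crop.png",c)
E
```

```text
(no output)
```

View pics/scene_crop.png

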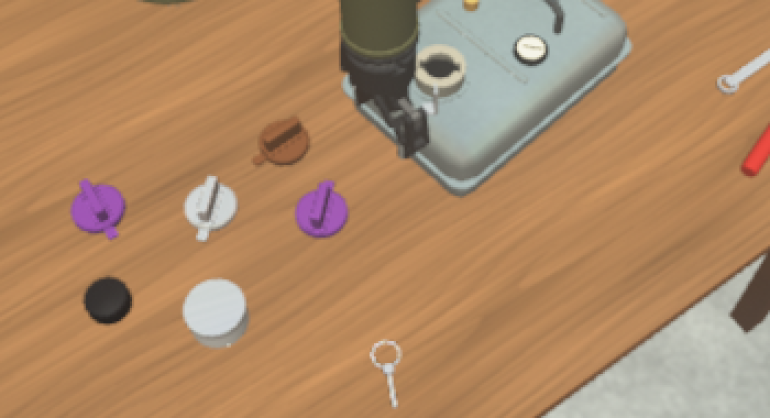

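View pics/side0.png

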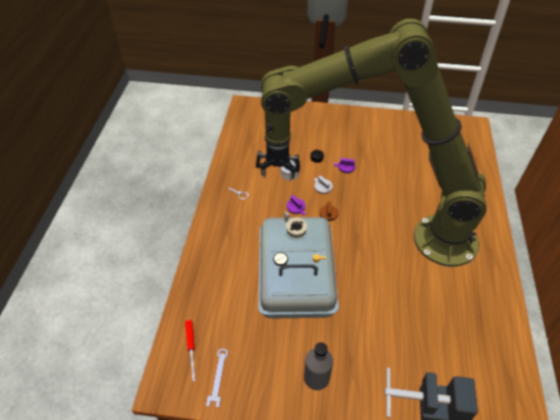

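View wrist.

The grey/white cap (scene full-frame ≈ (174,244)) stands between a purple and a brown look-alike, with its tab pointing roughly to +x. The neck is at about (280,182), with its ear below it. In the side view the neck is at (297,226). Next I'll look closer with the wrist camera, from a position above both.

```bash
python3 - <<'E'
from h import *
print(np.array(vision.camera_info("wrist")["hand_eye"]).round(3), vision.camera_info("wrist")["mtx"])
def look(n):
    p,d,K,Rw,tw=cam("wrist"); np.savez(f"w_{n}.npz",p=p,d=d,K=K,Rw=Rw,tw=tw); cv2.imwrite(f"pics/w_{n}.png",p)
    W=cloud(d,K,Rw,tw)
    for t in ["cap","tab","grip","neck","notch","tab_home"]:
        for r in models.recognise("wrist",t)[:3]:
            c,w=map(int,np.round(r["point"])); print(n,t,round(r["p"],2),c,w,W[min(w,419),min(c,559)].round(3))
H=np.array(vision.camera_info("wrist")["hand_eye"])
for n,xy,z in [("neck",(0.56,0.13),0.36),("cap",(0.486,-0.19),0.26)]:
    q=quat(-np.pi/2) 
    R=Ro.from_quat(q[[1,2,3,0]]).as_matrix(); off=R@(H[:3,3]+H[:3,2]*0.15)
    pos=np.array([xy[0]-off[0],xy[1]-off[1],z]); print(n,pos)
    for qq in (q,quat(np.pi/2)):
        print(ctrl.ik(list(pos),list(qq)))
    ctrl.movep(list(pos),list(q)); look(n)
print(get_state()["time"])
E
```

```text
[[-0.    -0.948 -0.317  0.081]
 [ 1.    -0.001  0.001  0.001]
 [-0.001 -0.317  0.948 -0.143]
 [ 0.     0.     0.     1.   ]] [[337.08468037   0.         280.84423057]
 [  0.         337.08468037 210.62889169]
 [  0.           0.           1.        ]]
neck [0.52634683 0.1307015  0.36      ]
[-0.36075613  0.29599483  0.10306335  1.48229036 -0.03066196  1.36488275
 -1.82667036]
[ 0.17274081  0.34294387 -0.68101725  1.47544038  0.21653466  1.39956269
  1.05420079]
neck cap 0.96 427 132 [ 0.567 -0.062  0.05 ]
neck cap 0.95 552 252 [ 0.383 -0.289  0.028]
neck cap 0.88 405 216 [ 0.446 -0.051  0.04 ]
neck tab 0.93 401 216 [ 0.445 -0.046  0.037]
neck tab 0.75 425 128 [ 0.57  -0.066  0.032]
neck tab 0.6 556 252 [ 0.383 -0.296  0.028]
neck grip 0.83 497 194 [ 0.477 -0.184  0.031]
neck grip 0.75 405 217 [ 0.446 -0.05   0.043]
neck grip 0.66 552 252 [ 0.383 -0.289  0.028]
neck notch 0.66 188 154 [0.552 0.23  0.14 ]
neck tab_home 0.6 191 157 [0.549 0.226 0.141]
cap [ 0.45234683 -0.1892985   0.26      ]
[ 0.14029277  0.27818084  0.27334655  1.80001221 -0.08439239  1.07472411
 -1.12693489]
[ 1.15934259  0.47288036 -1.22371552  1.78867246  0.47358274  1.21994552
  1.37092906]
cap cap 0.9 168 68 [ 0.563 -0.079  0.049]
cap cap 0.84 167 186 [ 0.447 -0.067  0.055]
cap cap 0.8 284 158 [ 0.477 -0.191  0.057]
cap tab 0.95 390 229 [ 0.398 -0.31   0.053]
cap tab 0.91 168 185 [ 0.447 -0.067  0.051]
cap tab 0.7 167 65 [ 0.565 -0.081  0.058]
cap grip 0.77 388 233 [ 0.391 -0.31   0.049]
cap grip 0.7 165 67 [ 0.564 -0.078  0.057]
cap grip 0.61 282 156 [ 0.479 -0.189  0.057]
cap neck 0.92 18 139 [0.499 0.058 0.082]
cap neck 0.24 287 155 [ 0.481 -0.195  0.059]
cap notch 0.56 19 140 [0.498 0.057 0.084]
cap notch 0.25 439 123 [ 0.511 -0.359  0.028]
cap tab_home 0.88 23 141 [0.497 0.055 0.081]
4.675
```

```bash
python3 - <<'E'
import numpy as np,cv2
a=np.load("w_neck.npz")["p"]; b=np.load("w_cap.npz")["p"]
A=cv2.resize(a[110:300,140:340],(570,540),interpolation=3); 
cv2.imwrite("pics/nc.png",cv2.resize(a[90:310,130:430],(800,586),interpolation=3))
cv2.imwrite("pics/cc.png",cv2.resize(b[80:250,180:400],(770,595),interpolation=3))
E
```

```text
(no output)
```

View pics/nc.png

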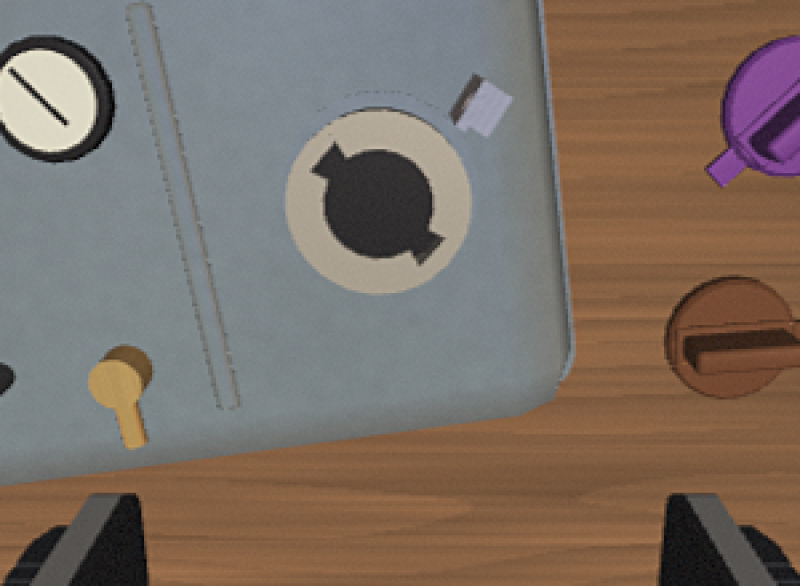

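View pics/cc.png

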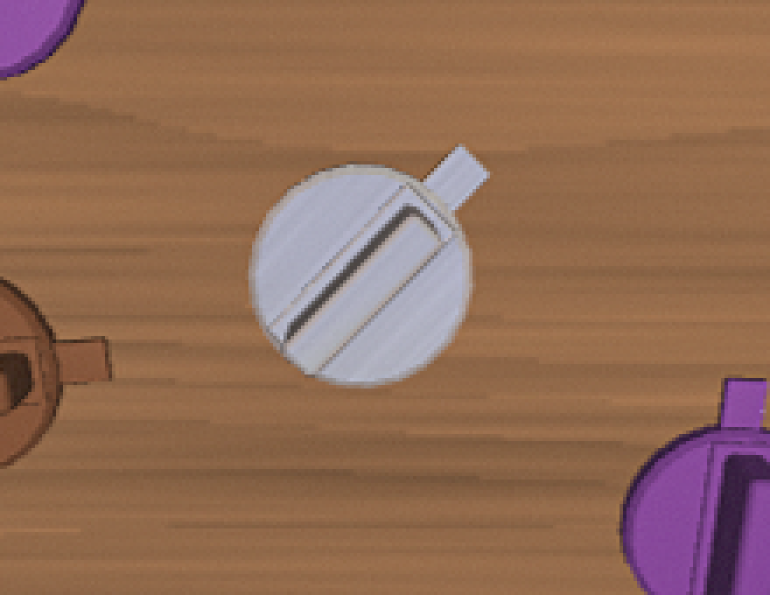

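Wrist view: the grey cap's centre is at about crop (360,275), with the tab up-right, so the cap yaw is near -45°. The neck is at crop (379,203), with notches upper-left and lower-right and the ear upper-right at (485,105). Next I'll compute these precisely.

```bash
cat >> h.py <<'E'
def toplane(px,z,K,Rw,tw):
    px=np.atleast_2d(px).astype(float); r=np.stack([(px[:,0]-K[0,2])/K[0,0],(px[:,1]-K[1,2])/K[1,1],np.ones(len(px))],1)@Rw.T
    return (tw+r*((z-tw[2])/r[:,2])[:,None])[:,:2]
def circ(P):
    c=P.mean(0);r=.03
    from scipy.optimize import least_squares
    s=least_squares(lambda v:np.hypot(P[:,0]-v[0],P[:,1]-v[1])-v[2],[*c,r],loss="soft_l1",f_scale=5e-4).x
    return s
def neck_fit(p,K,Rw,tw,guess):
    h=p.astype(int); lip=((h[...,2]-h[...,0]>15)&(h.sum(-1)>400)).astype(np.uint8)
    v,u=np.mgrid[:420,:560]; X=toplane(np.stack([u.ravel(),v.ravel()],1),.168,K,Rw,tw).reshape(420,560,2)
    lip&=(np.hypot(*(X-guess).transpose(2,0,1))<.05)
    lip=cv2.morphologyEx(lip,cv2.MORPH_CLOSE,np.ones((2,2)))
    n,l,s,_=cv2.connectedComponentsWithStats(lip); lip=(l==1+s[1:,4].argmax()).astype(np.uint8)
    cs,hi=cv2.findContours(lip,cv2.RETR_CCOMP,cv2.CHAIN_APPROX_NONE)
    o=max(cs,key=len); c=circ(toplane(o[:,0],.168,K,Rw,tw))
    # hole profile about the outer centre: doubled angle of dark pixels in the notch radii
    D=X-c[:2]; R=np.hypot(D[...,0],D[...,1]); A=np.arctan2(D[...,1],D[...,0])
    m=(R>.0225)&(R<.027)&(h.sum(-1)<250)
    a=np.angle(np.exp(2j*A[m]).mean())/2
    hole=(R<.0225)&(h.sum(-1)<250)
    return c,np.degrees(a),m.sum(),X[hole].mean(0)
E
python3 - <<'E'
from h import *
f=np.load("w_neck.npz"); p,d,K,Rw,tw=[f[k] for k in("p","d","K","Rw","tw")]
g=toplane([[130+379*300/800,90+203*220/586]],.168,K,Rw,tw)[0]; print("guess",g)
print(neck_fit(p,K,Rw,tw,g)); W=cloud(d,K,Rw,tw)
ear=np.isfinite(W[...,2])&(W[...,2]>.178)&(W[...,2]<.2)&(np.hypot(*(W[...,:2]-g).transpose(2,0,1))<.075)
print("ear",ear.sum(),np.median(W[ear],0) if ear.any() else 0, "lip z",np.median(W[(np.abs(np.hypot(*(W[...,:2]-g).transpose(2,0,1))-.03)<.003)][:,2]))
f=np.load("w_cap.npz"); p,d,K,Rw,tw=[f[k] for k in("p","d","K","Rw","tw")]
W=cloud(d,K,Rw,tw); g=toplane([[180+360*220/770,80+275*170/595]],.028,K,Rw,tw)[0]
h=p.astype(int); hsv=cv2.cvtColor(p,cv2.COLOR_BGR2HSV)
X=toplane(np.stack(np.mgrid[:420,:560][::-1],-1).reshape(-1,2),.028,K,Rw,tw).reshape(420,560,2)
m=((hsv[...,1]<60)&(np.hypot(*(X-g).transpose(2,0,1))<.06)).astype(np.uint8)
m=cv2.morphologyEx(m,cv2.MORPH_CLOSE,np.ones((5,5)))
o=max(cv2.findContours(m,0,cv2.CHAIN_APPROX_NONE)[0],key=cv2.contourArea)
c=circ(toplane(o[:,0],.028,K,Rw,tw)); print("cap circ",c)
T=toplane(o[:,0],.023,K,Rw,tw)-c[:2]; s=np.hypot(*T.T)>.040
print("tab ang",np.degrees(np.arctan2(*T[s].mean(0)[::-1])),s.sum())
t=np.isfinite(W[...,2])&(W[...,2]>.05)&(W[...,2]<.065)&(np.hypot(*(W[...,:2]-c[:2]).transpose(2,0,1))<.04)
B=W[t][:,:2]; r=cv2.minAreaRect(B.astype(np.float32)*1000); print("bar",t.sum(),B.mean(0),r,np.median(W[t][:,2]))
u,s,v=np.linalg.svd(B-B.mean(0),full_matrices=False); print(np.degrees(np.arctan2(v[0,1],v[0,0])))
E
```

```text
guess [0.54394233 0.13885516]
(array([0.54262624, 0.13867213, 0.03428023]), np.float64(48.873954543958924), np.int64(97), array([0.54361171, 0.13918853]))
ear 103 [0.58186466 0.1061711  0.18617544] lip z 0.43473089939552284
cap circ [ 0.47147813 -0.19042176  0.03524392]
tab ang -44.218886082832455 23
bar 766 [ 0.47160026 -0.18994568] ((470.7134704589844, -189.9164276123047), (14.25162124633789, 57.588905334472656), 46.29880905151367) 0.05790009611575089
136.59274285957497
```

```bash
cat >> h.py <<'E'
def say(l):
    s=get_state(); q=np.array(s["eef_rot"]); R=Ro.from_quat(q[[1,2,3,0]]).as_matrix()
    print(l,"t",round(s["time"],2),"p",np.round(s["tcp_pos"],4),"yaw",np.degrees(np.arctan2(R[1,1],R[0,1])).round(1),"w",round(s["width"],4),"F",np.round(s["contact_force"],1),"g",round(s["gripper_force"],1),"q7",round(s["qpos"][6],2), flush=True)
E
python3 - <<'E'
from h import *
c=np.array([.4714,-.1901]); y=np.radians(-43.8-90)
say("0")
ctrl.movep([*c,.11],list(quat(y))); say("above")
ctrl.movel([*c,.050-.0187],max_speed=.08); say("down")
ctrl.close_gripper(force=100); say("closed")
ctrl.movel([*c,.15],max_speed=.12); say("lift")
n=np.array([.5431,.1389]); yi=np.radians(48.9-90); q=quat(yi); R=Ro.from_quat(q[[1,2,3,0]]).as_matrix()
H=np.array(vision.camera_info("wrist")["hand_eye"])
v=R@(H[:3,3]+H[:3,2]*0.2); pos=[n[0]-v[0],n[1]-v[1],.30]
ctrl.movel([*c,.25],max_speed=.2)
ctrl.movep(pos,list(q)); ctrl.pause(.2); say("look")
p,d,K,Rw,tw=cam("wrist"); np.savez("w_n2.npz",p=p,d=d,K=K,Rw=Rw,tw=tw,tcp=get_state()["tcp_pos"]); cv2.imwrite("pics/w_n2.png",p)
print(neck_fit(p,K,Rw,tw,n)); say("end")
E
```

```text
0 t 4.67 p [ 0.4526 -0.1888  0.2601] yaw -89.9 w 0.0851 F [0.3 0.6 0.4] g 0.0 q7 -1.13
above t 5.33 p [ 0.4718 -0.1902  0.1105] yaw -133.6 w 0.0853 F [ 1.  -0.   0.1] g 0.0 q7 -1.73
down t 6.46 p [ 0.4717 -0.1903  0.0317] yaw -133.8 w 0.0855 F [0.6 0.6 0.8] g 0.0 q7 -1.67
closed t 7.12 p [ 0.4715 -0.1902  0.0315] yaw -133.8 w 0.0122 F [-1.  -0.8  3.1] g 97.6 q7 -1.67
lift t 8.27 p [ 0.4709 -0.1898  0.1493] yaw -133.8 w 0.0125 F [ 0.2 -0.1 -2.9] g 97.5 q7 -1.77
look t 10.35 p [0.5311 0.123  0.2998] yaw -41.3 w 0.0125 F [ 0.3  0.9 -2.1] g 97.6 q7 -1.0
(array([0.54450883, 0.13954187, 0.03250616]), np.float64(49.76098328769677), np.int64(98), array([0.5464459 , 0.14584247]))
end t 10.4 p [0.5311 0.1234 0.2999] yaw -41.2 w 0.012 F [ 0.2  0.2 -2.8] g 97.6 q7 -1.0
```

View pics/w_n2.png

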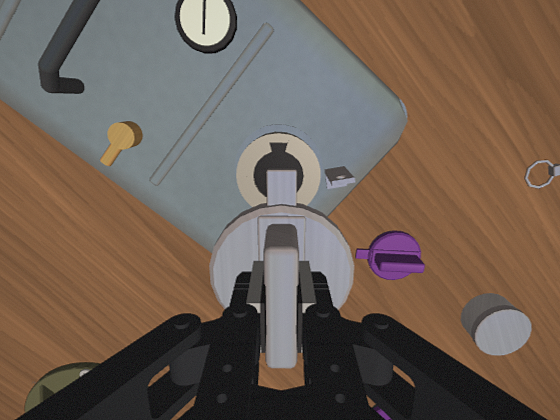

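The cap is held squarely: the bar is along column 282 and the tab at (282,185). The neck at (278,175) is partly hidden behind the tab. I'll fit the cap in the hand and the neck with fixed radii, using only the arcs that are clear.

```bash
python3 - <<'E'
from h import *
from scipy.optimize import least_squares
f=np.load("w_n2.npz"); p,d,K,Rw,tw,tcp=[f[k] for k in("p","d","K","Rw","tw","tcp")]
X0=np.stack(np.mgrid[:420,:560][::-1],-1).reshape(-1,2)
def edges(img,z,c,r,angs,lo,hi,z2=None):
    "subpixel radial edge of strongest gradient, in plane z"
    g=cv2.GaussianBlur(img,(3,3),0).astype(np.float32); out=[]
    for a in angs:
        rr=np.linspace(lo,hi,80); P=np.stack([c[0]+rr*np.cos(a),c[1]+rr*np.sin(a),np.full(80,z)],1)
        C=(P-tw)@Rw; u=(C[:,:2]/C[:,2:])*[K[0,0],K[1,1]]+[K[0,2],K[1,2]]
        s=cv2.remap(g,u[:,0].astype(np.float32)[None],u[:,1].astype(np.float32)[None],1)[0]
        gr=np.abs(np.gradient(s,axis=0)).sum(1); i=gr.argmax(); out.append(P[i,:2])
    return np.array(out)
def fit(E,r,c):
    s=least_squares(lambda v:np.hypot(*(E-v[:2]).T)-v[2],[*c,r],loss="soft_l1",f_scale=3e-4).x
    s2=least_squares(lambda v:np.hypot(*(E-v[:2]).T)-r,c,loss="soft_l1",f_scale=3e-4).x
    return s.round(4),s2.round(4)
c=np.array([.5435,.139]); yi=np.radians(48.9)
# camera up in image = cap +x direction; use arcs away from the cap
for _ in range(2):
    E=edges(p,.168,c,.035,yi+np.radians(np.r_[-85:86:4]),.030,.040); c=fit(E,.035,c)[1]
print("neck outer",fit(E,.035,c))
E=edges(p,.168,c,.021,yi+np.radians(np.r_[18:90:4,-90:-17:4]),.017,.025); print("neck inner",fit(E,.021,c))
k=tcp[:2].copy(); zf=tcp[2]-.0035
for _ in range(2):
    E=edges(p,zf,k,.036,yi+np.radians(np.r_[20:100:4,-100:-19:4]),.031,.041); k=fit(E,.036,k)[1]
print("cap flange",fit(E,.036,k),"tcp",tcp)
xh=np.array([np.cos(yi),np.sin(yi)]); print("cap offset along x,y of cap",(k-tcp[:2])@xh,(k-tcp[:2])@[-xh[1],xh[0]])
# first picture
f=np.load("w_neck.npz"); p,d,K,Rw,tw=[f[k] for k in("p","d","K","Rw","tw")]
E=edges(p,.168,c,.035,np.radians(np.r_[0:360:5]),.030,.040); print("neck1 outer",fit(E,.035,c))
E=edges(p,.168,c,.021,yi+np.radians(np.r_[18:162:5,198:342:5]),.017,.025); print("neck1 inner",fit(E,.021,c))
E
cat > /dev/null
```

```text
neck outer (array([0.543 , 0.1389, 0.0352]), array([0.5431, 0.1391]))
neck inner (array([0.5436, 0.1395, 0.0206]), array([0.5432, 0.1391]))
cap flange (array([0.532 , 0.1225, 0.0351]), array([0.5311, 0.1217])) tcp [0.53105884 0.12335608 0.29986859]
cap offset along x,y of cap -0.0012209046799974128 -0.0011196782536804126
neck1 outer (array([0.5434, 0.1395, 0.0349]), array([0.5434, 0.1395]))
neck1 inner (array([0.5436, 0.1394, 0.0206]), array([0.5437, 0.1395]))
```

```bash
python3 - <<'E'
from h import *
t=np.array([.5432,.1400]); q=list(quat(np.radians(49.2-90)))
ctrl.movep([*t,.225],q); ctrl.pause(.2); say("hover")
A=np.mean([get_state()["tcp_pos"][:2] for _ in range(3)],0); cmd=t+(t-A)
print("cmd",cmd)
for z in (.206,.200,.197,.194,.191,.1885):
    ctrl.movel([*cmd,z],q,max_speed=.04); ctrl.pause(.05); say(z)
    s=get_state(); F=np.array(s["contact_force"])
    if abs(F[2]+2.5)>12 or np.hypot(*F[:2])>10: print("STOP"); break
E
```

```text
hover t 11.01 p [0.5442 0.1397 0.2272] yaw -40.9 w 0.0123 F [-0.  -0.3 -2.5] g 97.5 q7 -1.01
cmd [0.54217792 0.14030996]
0.206 t 11.68 p [0.5423 0.1403 0.2061] yaw -40.8 w 0.0121 F [ 0.9  0.2 -2.9] g 97.5 q7 -1.02
0.2 t 12.03 p [0.5421 0.1403 0.1999] yaw -40.8 w 0.0122 F [-0.5 -0.  -3.1] g 97.5 q7 -1.02
0.197 t 12.33 p [0.5421 0.1403 0.1969] yaw -40.8 w 0.0121 F [ 0.3  0.3 -3.1] g 97.5 q7 -1.02
0.194 t 12.63 p [0.5421 0.1403 0.1939] yaw -40.8 w 0.0121 F [-0.2  0.3 -3.2] g 97.5 q7 -1.02
0.191 t 12.93 p [0.5421 0.1403 0.1909] yaw -40.8 w 0.0124 F [-1.  -0.9 -3.2] g 97.5 q7 -1.02
0.1885 t 13.23 p [0.5424 0.1404 0.1887] yaw -40.8 w 0.0124 F [ 0.9  0.2 -1.2] g 97.7 q7 -1.02
```

```bash
python3 - <<'E'
from h import *
t=np.array([.5430,.1400]); q=list(quat(np.radians(49.2-90)))
ctrl.movel([*t,.1885],q,max_speed=.02); say("centre")
for z in (.186,.184,.182,.181):
    ctrl.movel([*t,z],q,max_speed=.02); ctrl.pause(.1); say(z)
    F=np.array(get_state()["contact_force"])
    if F[2]>30 or np.hypot(*F[:2])>15: print("STOP"); break
E
```

```text
centre t 13.48 p [0.5428 0.1402 0.1886] yaw -40.8 w 0.0127 F [-0.4  1.3 -0.3] g 98.1 q7 -1.02
0.186 t 13.86 p [0.5429 0.1402 0.1863] yaw -40.8 w 0.0123 F [-1.6  0.8  4.1] g 98.7 q7 -1.02
0.184 t 14.21 p [0.5429 0.1402 0.1844] yaw -40.8 w 0.0123 F [-3.6  0.6  5.1] g 98.9 q7 -1.02
0.182 t 14.56 p [0.543  0.1402 0.1826] yaw -40.8 w 0.0123 F [-4.6  1.5  8.3] g 99.2 q7 -1.02
0.181 t 14.91 p [0.543  0.1402 0.1818] yaw -40.8 w 0.0124 F [-4.3 -0.9  9.3] g 99.4 q7 -1.02
```

```bash
python3 - <<'E'
from h import *
t=np.array([.5431,.1400])
ctrl.movel([*t,.1803],list(quat(np.radians(49.2-90))),max_speed=.02); ctrl.pause(.1); say("press")
for a in range(5,81,5):
    ctrl.movel([*t,.1803],list(quat(np.radians(49.2-90-a))),max_speed=.02)
    s=get_state(); F=np.array(s["contact_force"]); M=np.array(s["wrist_torque"]); say(a); print("   M",M.round(2))
    if F[2]>40 or np.hypot(*F[:2])>20 or abs(M[2])>2.5: print("STOP"); break
E
```

```text
press t 15.26 p [0.543  0.1402 0.1815] yaw -40.8 w 0.0125 F [-5.  -0.1 14. ] g 99.9 q7 -1.02
5 t 15.51 p [0.5437 0.1401 0.1816] yaw -45.8 w 0.0127 F [-3.3 -1.  10.6] g 99.8 q7 -1.09
   M [ 0.14  0.97 -0.1 ]
10 t 15.76 p [0.544  0.14   0.1816] yaw -50.9 w 0.0123 F [-1.7 -0.2 10.3] g 99.7 q7 -1.17
   M [ 0.24  0.76 -0.08]
15 t 16.01 p [0.5443 0.14   0.1816] yaw -55.9 w 0.0121 F [-1.9  0.4  9.9] g 99.6 q7 -1.24
   M [ 0.13  0.54 -0.06]
20 t 16.26 p [0.5445 0.14   0.1816] yaw -60.9 w 0.0123 F [-0.6 -0.8  9.8] g 99.6 q7 -1.31
   M [ 0.12  0.44 -0.08]
25 t 16.51 p [0.5446 0.1399 0.1816] yaw -65.9 w 0.0121 F [-0.5 -0.1 10. ] g 99.5 q7 -1.39
   M [ 0.07  0.33 -0.12]
30 t 16.76 p [0.5447 0.1399 0.1816] yaw -70.9 w 0.0126 F [-0.5 -0.8  9.4] g 99.5 q7 -1.46
   M [ 0.09  0.27 -0.11]
35 t 17.01 p [0.5448 0.1399 0.1817] yaw -75.9 w 0.0123 F [-0.6  0.8  9.3] g 99.5 q7 -1.54
   M [ 0.16  0.25 -0.15]
40 t 17.26 p [0.5448 0.1399 0.1817] yaw -80.9 w 0.0122 F [-0.5 -0.3 10. ] g 99.5 q7 -1.61
   M [ 0.23  0.21 -0.13]
45 t 17.51 p [0.5448 0.1399 0.1817] yaw -85.9 w 0.0121 F [-0.3  0.7 10.1] g 99.5 q7 -1.69
   M [ 0.17  0.21 -0.11]
50 t 17.76 p [0.5449 0.1399 0.1817] yaw -90.9 w 0.0123 F [0.1 0.1 9.2] g 99.5 q7 -1.76
   M [ 0.11  0.11 -0.15]
55 t 18.01 p [0.5449 0.1399 0.1817] yaw -95.9 w 0.0125 F [ 0.3 -0.2  9.9] g 99.5 q7 -1.83
   M [ 0.12  0.09 -0.05]
60 t 18.26 p [0.5449 0.1399 0.1817] yaw -100.9 w 0.0124 F [ 0.4 -0.3  9. ] g 99.5 q7 -1.91
   M [ 0.16  0.15 -0.1 ]
65 t 18.51 p [0.5449 0.1398 0.1817] yaw -105.9 w 0.0125 F [ 0.4  0.4 10. ] g 99.5 q7 -1.98
   M [ 0.18  0.15 -0.11]
70 t 18.76 p [0.5449 0.1398 0.1817] yaw -110.9 w 0.0122 F [ 0.1 -0.2 10. ] g 99.5 q7 -2.05
   M [ 0.19  0.05 -0.12]
75 t 19.01 p [0.5449 0.1398 0.1817] yaw -115.9 w 0.0122 F [-0.2 -0.3  9.7] g 99.5 q7 -2.13
   M [ 0.15  0.01 -0.16]
80 t 19.26 p [0.545  0.1398 0.1817] yaw -120.9 w 0.0121 F [-0.3 -0.1  8.8] g 99.5 q7 -2.2
   M [ 0.21 -0.02 -0.11]
```

```bash
python3 - <<'E'
from h import *
for a,x,z in ((80,.5425,.1798),(83,.5420,.1795),(86,.5420,.1795),(88,.5420,.1795)):
    ctrl.movel([x,.1401,z],list(quat(np.radians(49.2-90-a))),max_speed=.02); ctrl.pause(.1)
    s=get_state(); F=np.array(s["contact_force"]); M=np.array(s["wrist_torque"]); say(a); print("   M",M.round(2))
    if F[2]>40 or np.hypot(*F[:2])>12 or abs(M[2])>.6: print("STOP"); break
p,d,K,Rw,tw=cam("wrist"); cv2.imwrite("pics/end.png",p)
E
```

```text
80 t 19.61 p [0.5449 0.1398 0.1815] yaw -120.8 w 0.0121 F [ 1.2  0.2 11.1] g 99.7 q7 -2.2
   M [ 0.1  -0.18 -0.1 ]
83 t 19.96 p [0.5451 0.1402 0.1815] yaw -123.8 w 0.0124 F [2.8 0.  9.6] g 99.7 q7 -2.24
   M [ 0.29 -0.51  0.31]
86 t 20.31 p [0.5456 0.1407 0.1816] yaw -126.6 w 0.0126 F [4.  1.5 8.6] g 102.5 q7 -2.28
   M [ 0.23 -0.81  1.59]
STOP
```

View pics/end.png

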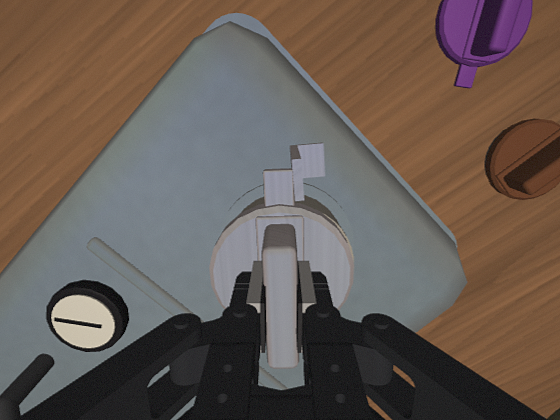

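```bash
python3 - <<'E'
from h import *
for a,x,y,z in ((83,.5415,.1395,.1793),(83,.5400,.1390,.1790)):
    ctrl.movel([x,y,z],list(quat(np.radians(49.2-90-a))),max_speed=.02); ctrl.pause(.3)
    s=get_state(); M=np.array(s["wrist_torque"]); say(a); print("   M",M.round(2))
    q=np.array(s["eef_rot"]); print("tilt",np.degrees(np.arccos(-Ro.from_quat(q[[1,2,3,0]]).as_matrix()[2,2])))
p,d,K,Rw,tw=cam("side"); cv2.imwrite("pics/s.png",p)
E
```

```text
83 t 20.91 p [0.5453 0.1405 0.1816] yaw -123.8 w 0.0121 F [ 4.   2.8 10.5] g 99.6 q7 -2.24
   M [ 0.77 -0.8   0.07]
tilt 0.5191085705571041
83 t 21.46 p [0.5451 0.1405 0.1817] yaw -123.8 w 0.0122 F [7.6 3.3 9.9] g 99.5 q7 -2.24
   M [ 0.96 -1.51  0.03]
tilt 0.6842496391031951
```

```bash
python3 - <<'E'
from h import *
for a in (80,77,80,83,83.5):
    ctrl.movel([.5412,.1398,.1785],list(quat(np.radians(49.2-90-a))),max_speed=.02); ctrl.pause(.1)
    say(a); print("   M",np.array(get_state()["wrist_torque"]).round(2))
E
```

```text
80 t 21.86 p [0.5454 0.1406 0.1815] yaw -120.8 w 0.0126 F [ 3.9  2.8 16.9] g 100.4 q7 -2.2
   M [ 0.65 -0.51 -0.06]
77 t 22.21 p [0.5453 0.1407 0.1815] yaw -117.8 w 0.0125 F [ 3.4  3.2 15.5] g 100.5 q7 -2.16
   M [ 0.66 -0.39  0.04]
80 t 22.56 p [0.5449 0.1403 0.1815] yaw -120.8 w 0.0123 F [ 3.   0.1 18. ] g 100.6 q7 -2.2
   M [ 0.42 -0.1  -0.01]
83 t 22.91 p [0.5448 0.1401 0.1815] yaw -123.7 w 0.0123 F [ 1.9  0.2 17.6] g 100.7 q7 -2.24
   M [ 0.22 -0.12  0.48]
83.5 t 23.26 p [0.5448 0.1401 0.1815] yaw -124.2 w 0.0123 F [ 2.4  1.  17. ] g 101.0 q7 -2.25
   M [ 0.22 -0.12  0.86]
```

```bash
python3 - <<'E'
from h import *
ctrl.pause(.3); say("final"); print(np.abs(get_state()["qd"]).max()); print(ticket.close_job())
E
```

```text
final t 23.56 p [0.5449 0.1402 0.1815] yaw -124.2 w 0.0124 F [ 2.2  0.3 17.1] g 101.0 q7 -2.25
0.0018597788975613899
the job is handed in; nothing more can be done
None
```

The cap is in the neck, turned clockwise until its tab stopped against the ear, and pressed down flush (about 20 N) with the grip still on at about 100 N; I handed the job in at 23.6 s of 43 s, with no verdict shown.

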